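End a vial heater's run and release its safety cover

ROBOT

A 6-joint arm with a two-finger parallel gripper is mounted at the origin on a cart in front of the work surface, level with it; the furniture and walls round the work are solid. World frame = base frame: x ahead of the robot, y to its left, z up, the work surface at z = 0. Lengths are in m, angles in rad, forces in N, time in s.
With the tool pointing down it reaches from about 0.35 to 0.775 m from the base axis. Payload 7.3 kg.
Tool frame: the origin (TCP) lies midway between the tips of the shut fingers; the grasp point (between the pads) lies 19 mm behind it (robot.grip_depth is the z of the grasp point in the tool frame, in m); z points along the fingers, y is the line along which they close (so a half turn about z gives the same grasp; the last joint's range is limited). The gripper opens to 92 mm and grips with 3 to 60 N. Pads are 19 mm wide; open, the fingers measure 130 mm over their backs; the gripper's body (75 mm by 190 mm) begins 47 mm behind the grasp point.
Start: joints at [-1.318, 0.342, 1.524, -0, 1.275, -0.146], TCP at [0.204, -0.484, 0.227] pointing down, gripper open.
Joint ranges: [-2.53, 2.53], [-0.77, 2.02], [0.04, 2.7], [-1, 4.14], [0.28, 2.66], [-3.11, 3.11]. Speed limits (rad/s): [2.57, 2.57, 3.14, 3.14, 3.14, 3.14].

INTERFACE

Orientations are given as [roll, pitch, yaw] about the fixed x, y, z axes, in that order (R = Rz(yaw) Ry(pitch) Rx(roll)).
In Python, from cell import robot, viewer gives the robot as it stands.
- The arm moves only by the tool step_arm, never from a script. Its argument "increments" is a list of rows, each an object with "delta_pos": the shift along the tool's x, y, z in cm, a list of three; "dr": the turn, a rotation vector about the tool's x, y, z in degrees, a list of three; "fingers": the closure, from -1 (fully open) to 1 (shut), so that 0 is half open. In form: [{"delta_pos": [tx, ty, tz], "dr": [wx, wy, wz], "fingers": fingers}, ...]. A call has exactly 5 rows; each row is the pose to reach, as a shift and turn from the pose commanded when the call began, along the tool's axes at that moment; what a row does not reach only later rows make up. A row lasts 1/8 s, in which the tool goes at most 62.5 mm and 10.7 degrees, less where a joint would pass 70% of its speed; a pose out of reach is approached as far as the arm can. A call with a gripper value outside its range is refused whole. The fingers move at their own pace and stop on an object; "newtons" is the grip in N (left out, the last holds). Time passes only in rows, so rows that repeat a pose let the fingers close, or fill a call up. It gives the time, the measured TCP pose, the force, the opening and the grip force at its end, in the units of the state.
- robot.observe(): the state, without advancing time (a new reading comes with each control period).
- viewer.read_camera(name): name is "scene" or "top"; returns the picture (400x640x3 uint8, red, green, blue); there is no depth.
- viewer.camera_params(name): a dict with "K" (3x3 intrinsics, pixels), "T" (4x4, takes a point from camera to world coordinates). Camera axes: x right, y down, z forward; pixel columns grow to the right and rows downward; lengths in m; the calibration is good to about 2 mm. A picture is of the moment at which its call begins. camera_params takes no time and is no camera call.
- robot.hand_in(): hands the job in; it is judged then, once.
The state is a dict: "time": time; "qpos": joint angles; "qvel": joint speeds; "joint_efforts": joint torques, N m; "tool_pos": TCP position; "tool_rot": TCP orientation; "contact_force": force on the tool from outside, world axes, zero at the start; "torque": the same for the moment, N m; "opening": finger opening in m; "grip_force": force on a finger pad.
Only numpy, scipy, OpenCV 4.12 (cv2) and the standard library are available. Lean on these libraries where they do the work, as an engineer would, in place of code of your own. Each camera call takes 0.05 s, during which the arm holds its last target. There are 200 camera calls.

TASK

The run on the vial heater is over: open it so that the vials can cool. First switch the heater off by pressing down the raised near half of its rocker switch; then press the two round release buttons right down together, one with each fingertip, and hold them down until the spring-loaded clear cover has swung all the way up by itself, then let go and move clear. Only press, never pick anything up, and leave the things standing round the heater where they are.

Things in the scene. Friction and masses are not known exactly. Their poses are not given: they have to be found in the camera images.
- heater: White bench-top vial heater, 230 deep (x) x 200 wide (y) mm, fixed; its deck is level, 85 mm above the bench. Origin: centre of its underside; x points from its front (near the robot) to its back, y to its left. On the front of the deck: two grey round buttons in the middle, a black rocker at the left. A clear box-shaped cover (166 wide, 35 high) over vials reaches from x = -20 to 105 mm
- button_left_top (a point): Centre of the top face of the left (heater's +y) release button: a grey round cap, 26 mm wide, top 98.5 mm above the bench, 80 mm in front of the heater's origin, 60 mm in front of the closed cover's front edge. It goes straight down 8 mm and springs back; fully down its top still stands 1.5 mm above the metal ring round it (37 mm wide)
- button_right_top (a point): The same for the right release button, 62 mm from the left one, centre to centre, along the heater's y
- button_left (a joint): Travel of the left release button in m: 0 up, 0.008 fully down. 1.5 N starts it, 3.5 N holds it fully down. It draws back one of the two catches of the cover; the catch is free from about 0.004 on
- button_right (a joint): Travel of the right release button, the same
- power_near (a point): Point over the raised near half of the power rocker, 97 mm above the bench, 13 mm in front of its pivot, 45 mm left of the left button; it does not move with the rocker. Rocker: black, 41 mm long (heater's x), 22 wide, a shallow V; its near half stands up to 99 mm above the bench at the front edge and is pressed down until level, 90 mm above the bench; takes about 2 to 4 N and stays
- power (a joint): Angle of the power rocker in rad: 0 on (near half raised, as at the start), 0.4 off (near half pressed level); it stays where it is put
- cover (a joint): Angle of the clear cover about its hinge at its rear edge, rad: 0 shut, 1.25 fully up at its stop. With both buttons down its spring raises it against a damper in about 3 to 4 s; either catch alone holds it shut, and if a button is let go before about 0.3 the catch drops into a safety tooth and stops the cover ajar until both are pressed again
- beaker: Small glass beaker, 52 mm wide and 68 high, standing beside the heater; origin at the centre of its underside. Leave it alone
- white_bottle: Small wide bottle with a screw cap, 57 mm wide and 76 high, standing beside the heater; origin at the centre of its underside. Leave it alone
- stopper: Rubber stopper, 30 mm wide and 28 high, standing at the right of the heater; origin at the centre of its underside. Leave it alone
- dish: Shallow glass dish, 62 mm wide and 14 high, at the right of the heater; origin at the centre of its underside. Leave it alone

How it is judged:
By the outcome, as a careful person would: the job done as asked, in the order asked, and still so for the second after the job is handed in, with the robot touching nothing.
It also fails if it takes over 45 s, if anything falls off the work surface, if the arm or the gripper's body presses on something with over 40 N, if the wrist force passes 120 N, or if a joint passes its speed limit or range.

## Working session

There is one attempt and no reset: what is moved stays moved. The work goes in short steps, Python scripts to look and compute and a tool call to move; the robot and the scene stay as the last step left them, time stands still between calls to the robot, and variables do not carry over. Pictures are saved under pics/ and viewed, at most 10 in all, crops included, and the job is handed in when it is done.

Besides the shell and the picture viewer there is one more tool, called after "Emit:" as a command line: name --argument value ..., lists and objects as JSON in quotes. step_arm: Moves the arm, as the interface text tells. Its arguments: {"type":"object","properties":{"increments":{"type":"array"},"newtons":{"type":"number"}},"required":["increments"]}

```bash
mkdir -p pics
python3 - <<'E'
from cell import robot, viewer
import cv2
for n in ("scene","top"):
    im=viewer.read_camera(n); cv2.imwrite(f"pics/{n}0.png",im[:,:,::-1])
    p=viewer.camera_params(n); print(n,p["K"].round(1).tolist(),p["T"].round(3).tolist())
s=robot.observe(); print(s)
E
```

```text
scene [[395.7, 0.0, 325.4], [0.0, 395.7, 196.8], [0.0, 0.0, 1.0]] [[-0.622, -0.466, 0.629, 0.05], [-0.783, 0.359, -0.508, 0.726], [0.011, -0.809, -0.588, 0.605], [0.0, 0.0, 0.0, 1.0]]
top [[412.1, 0.0, 313.1], [0.0, 412.1, 191.1], [0.0, 0.0, 1.0]] [[0.006, -0.991, 0.131, 0.464], [-1.0, -0.006, 0.005, 0.276], [-0.005, -0.131, -0.991, 0.992], [0.0, 0.0, 0.0, 1.0]]
{'time': 0.1, 'qpos': array([-1.31799978e+00,  3.42612402e-01,  1.52490480e+00, -1.64585423e-06,
        1.27542477e+00, -1.46028469e-01]), 'qvel': array([ 0.00038375, -0.00189472, -0.0023583 ,  0.00028799,  0.00048297,
       -0.00046552]), 'joint_efforts': array([ 2.27776887e-03, -4.32004702e+01, -2.44694102e+01,  7.19294348e-02,
        5.25986427e-02, -5.34406422e-05]), 'tool_pos': array([ 0.20379067, -0.48343841,  0.22614139]), 'tool_rot': array([-3.14025747e+00, -1.94781768e-04,  3.98825371e-01]), 'contact_force': array([ 0.23463812, -0.37056818, -0.60043561]), 'torque': array([ 0.005617  ,  0.00326633, -0.00913178]), 'grip_force': 0.0, 'opening': 0.09183751425980731}
```

View pics/scene0.png

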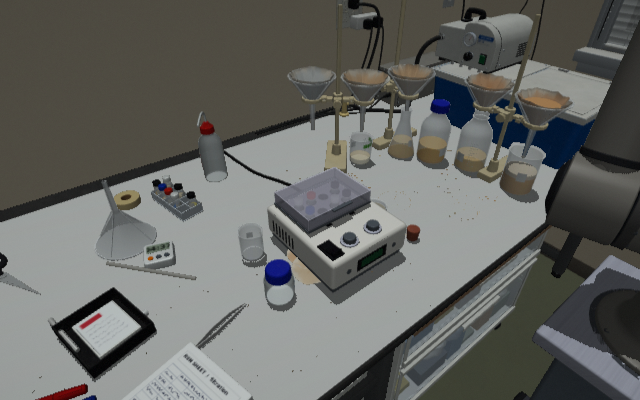

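View pics/top0.png

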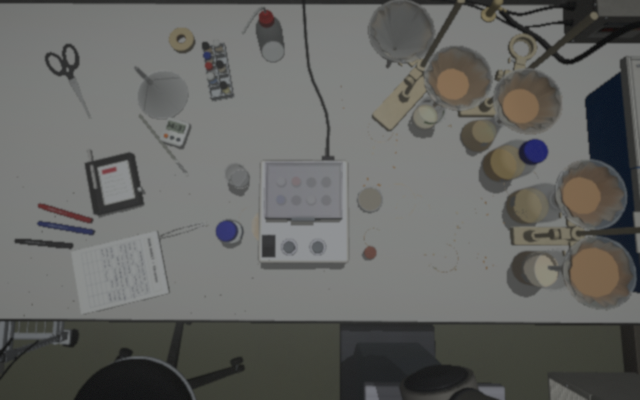

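The top view shows the heater at about cols 260–348, rows 160–263, with buttons near (289,247) and (318,247) and the rocker near (268,245). The robot is to the right, with the arm clear of the heater.

```bash
cat > h.py <<'E'
import numpy as np, cv2
from cell import robot, viewer
def ray(n,uv):
    p=viewer.camera_params(n);T=p["T"];d=T[:3,:3]@np.linalg.inv(p["K"])@[uv[0],uv[1],1];return T[:3,3],d
def plane(n,uv,z):
    o,d=ray(n,uv);return o+d*(z-o[2])/d[2]
def px(n,P):
    p=viewer.camera_params(n);T=p["T"];c=p["K"]@(T[:3,:3].T@(np.array(P)-T[:3,3]));return c[:2]/c[2]
E
python3 - <<'E'
from h import *
a=cv2.imread("pics/top0.png")[215:270,250:355]; b=cv2.imread("pics/scene0.png")[200:290,265:425]
a=cv2.convertScaleAbs(a,alpha=1.6)
cv2.imwrite("pics/c.png",np.vstack([cv2.resize(a,(630,330),interpolation=cv2.INTER_CUBIC)[:, :630],cv2.resize(b,(480,270),interpolation=cv2.INTER_CUBIC)[:,:480].__class__(shape=(270,630,3),dtype=np.uint8) if 0 else cv2.copyMakeBorder(cv2.resize(b,(480,270),interpolation=cv2.INTER_CUBIC),0,0,0,150,0)]))
for n,L in (("top",[(289,247),(318,247)]),("scene",[(349,239),(373,226)])):
    for uv in L: print(n,plane(n,uv,.0985).round(4))
E
```

```text
top [0.4607 0.3315 0.0985]
top [0.4611 0.2692 0.0985]
scene [0.4568 0.3378 0.0985]
scene [0.4564 0.275  0.0985]
```

View pics/c.png

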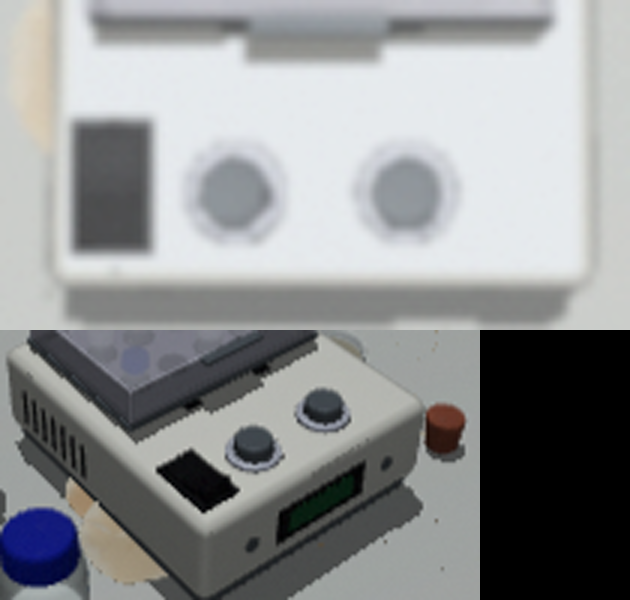

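The crop shows both buttons (top crop (236,192) and (407,192), which is full-image (289,247) and (317.7,247)). The black rocker spans crop x 72–152, y 118–252. In the scene crop the cap tops are at full-image (349.3,235) and (372.3,222).

Run:
```python
from h import *
im=cv2.imread("pics/top0.png").astype(int)
sub=im.max(2)[215:270,250:355]; m=((sub<115)).astype(np.uint8); m[:22]=0; m[45:]=0
n,l,s,c=cv2.connectedComponentsWithStats(m)
pts=[]
for i in range(1,n):
    if s[i,4]>60: print(s[i],c[i]+[250,215], plane("top",c[i]+[250,215],.0985 if s[i,2]<14 and s[i,3]<16 else .093).round(4))
for uv in ((349.3,235),(372.3,222)): print(plane("scene",uv,.0985).round(4))
for e in ((262,235),(275,235),(262,256.5),(275,256.5)): print(plane("top",e,.095).round(4))
# heater front edge corners / rear corners
for e in ((260,161),(347,161)): print("rear",plane("top",e,.085).round(4))
```

```text
[ 12  22  14  21 291] [268.48109966 246.89690722] [0.4606 0.3762 0.093 ]
[ 33  26  13  13 119] [288.66386555 246.98319328] [0.4607 0.3322 0.0985]
[ 62  26  12  13 115] [317.25217391 247.22608696] [0.4606 0.2708 0.0985]
[0.4651 0.3298 0.0985]
[0.4663 0.2675 0.0985]
[0.4861 0.3906 0.095 ]
[0.4862 0.3624 0.095 ]
[0.4401 0.3895 0.095 ]
[0.4402 0.3615 0.095 ]
rear [0.6513 0.4    0.085 ]
rear [0.6523 0.205  0.085 ]
```

Run:
```python
from h import *
def tri(a,b):
    o1,d1=ray("scene",a);o2,d2=ray("top",b)
    s=np.linalg.lstsq(np.c_[d1,-d2],o2-o1,rcond=None)[0];p,q=o1+d1*s[0],o2+d2*s[1]
    return ((p+q)/2).round(3),np.linalg.norm(p-q).round(3)
print("funnel1",tri((543,101),(600,272)))
print("funnel2",tri((490,86),(591,195)))
print("rod top ray")
for z in (.2,.3,.4,.5,.6):print(z,plane("scene",(538,5),z).round(3))
print("base",plane("scene",(492,172),0.01),plane("top",(515,235),.01),plane("top",(625,232),.3))
```

```text
funnel1 (array([ 0.421, -0.23 ,  0.245]), np.float64(0.002))
funnel2 (array([ 0.56 , -0.228,  0.24 ]), np.float64(0.002))
rod top ray
0.2 [ 1.156 -1.617  0.2  ]
0.3 [ 0.883 -1.038  0.3  ]
0.4 [ 0.609 -0.459  0.4  ]
0.5 [0.336 0.12  0.5  ]
0.6 [0.062 0.699 0.6  ]
base [ 0.49183928 -0.23394581  0.01      ] [ 0.49180856 -0.19697181  0.01      ] [ 0.4896963  -0.24042032  0.3       ]
```

Run:
```python
import cv2
a=cv2.imread("pics/top0.png")[130:330,480:640]; b=cv2.imread("pics/scene0.png")[0:210,380:640]
a=cv2.convertScaleAbs(cv2.resize(a,(400,500)),alpha=1.5);b=cv2.resize(b,(400,323))
b=cv2.copyMakeBorder(cv2.convertScaleAbs(b,alpha=1.5),0,177,0,0,0)
cv2.imwrite("pics/d.png",cv2.hconcat([a,b]))
```

```text
(no output)
```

View pics/d.png

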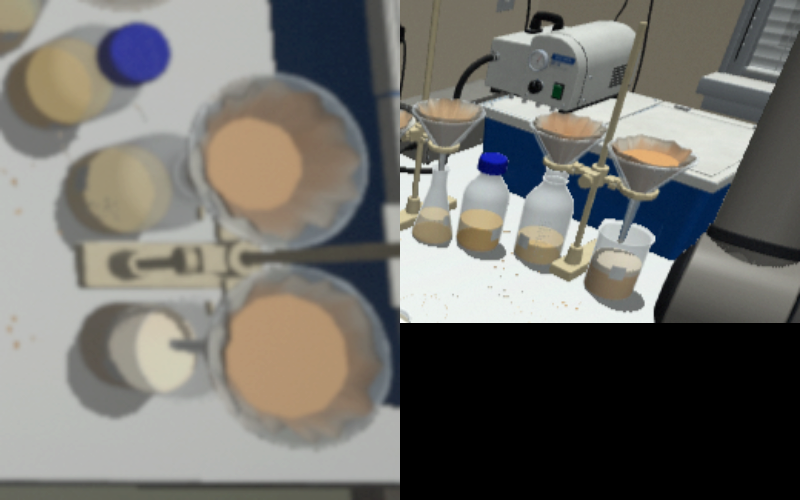

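The funnel rims top out near z 0.245, centred at (0.42,-0.23), and the stand rod is at (0.49,-0.235). I'll lift to 0.34 and swing round close to the base.

Emit:
step_arm --increments '[{"delta_pos": [0,-3.7,-4.3],"dr": [0,0,5],"fingers": 1},{"delta_pos": [0.2,-7.9,-8.3],"dr": [0,0,10],"fingers": 1},{"delta_pos": [1.3,-11.8,-10.8],"dr": [0,0,15],"fingers": 1},{"delta_pos": [6.5,-14,-11.3],"dr": [0,0,20],"fingers": 1},{"delta_pos": [11.4,-15.2,-11.3],"dr": [0,0,22.9],"fingers": 1}]' --newtons 10

```text
time: 0.72
tool_pos: [0.2503, -0.2982, 0.3404]
tool_rot: [3.14, -0.001, -0.005]
contact_force: [0.0, -0.7, -0.4]
opening: 0.0463
grip_force: 0.0
```

Emit:
step_arm --increments '[{"delta_pos": [3.5,-5,0],"dr": [0,0,0],"fingers": 1},{"delta_pos": [6.5,-10,0],"dr": [0,0,0],"fingers": 1},{"delta_pos": [9,-15.5,0],"dr": [0,0,0],"fingers": 1},{"delta_pos": [11,-21.5,0],"dr": [0,0,0],"fingers": 1},{"delta_pos": [13,-27.5,0],"dr": [0,0,0],"fingers": 1}]'

```text
time: 1.35
tool_pos: [0.3798, -0.024, 0.3396]
tool_rot: [3.141, -0.0, -0.001]
contact_force: [1.1, -0.2, 0.2]
opening: 0.0009
grip_force: 0.0
```

Emit:
step_arm --increments '[{"delta_pos": [2,-5.5,0],"dr": [0,0,0],"fingers": 1},{"delta_pos": [3,-11.5,0],"dr": [0,0,0],"fingers": 1},{"delta_pos": [4,-17.5,0],"dr": [0,0,0],"fingers": 1},{"delta_pos": [5,-23.5,0],"dr": [0,0,0],"fingers": 1},{"delta_pos": [6,-29.5,0],"dr": [0,0,0],"fingers": 1}]'

```text
time: 1.98
tool_pos: [0.4398, 0.271, 0.3394]
tool_rot: [3.141, 0.0, -0.001]
contact_force: [0.9, -0.9, -0.0]
opening: 0.001
grip_force: 0.0
```

Emit:
step_arm --increments '[{"delta_pos": [0.5,-5.5,2],"dr": [0,0,0],"fingers": 1},{"delta_pos": [0.9,-10.5,5],"dr": [0,0,0],"fingers": 1},{"delta_pos": [0.9,-10.5,11],"dr": [0,0,0],"fingers": 1},{"delta_pos": [0.9,-10.5,17],"dr": [0,0,0],"fingers": 1},{"delta_pos": [0.9,-10.5,21],"dr": [0,0,0],"fingers": 1}]'

```text
time: 2.6
tool_pos: [0.4475, 0.3733, 0.1262]
tool_rot: [3.139, 0.004, -0.0]
contact_force: [0.2, -0.2, 0.3]
opening: 0.0006
grip_force: 0.0
```

Run:
```python
from h import *
s=robot.observe();print(s["tool_pos"],s["contact_force"])
a=viewer.read_camera("scene")[:,:,::-1][170:300,250:430];b=viewer.read_camera("top")[:,:,::-1][190:290,220:360]
a=cv2.resize(cv2.convertScaleAbs(a,alpha=1.5),(400,289),interpolation=2);b=cv2.resize(cv2.convertScaleAbs(b,alpha=1.5),(400,286),interpolation=2)
cv2.imwrite("pics/e.png",cv2.vconcat([a,b]))
```

```text
[0.4475133  0.37327512 0.12621632] [ 0.21955845 -0.21577933  0.32598797]
```

View pics/e.png

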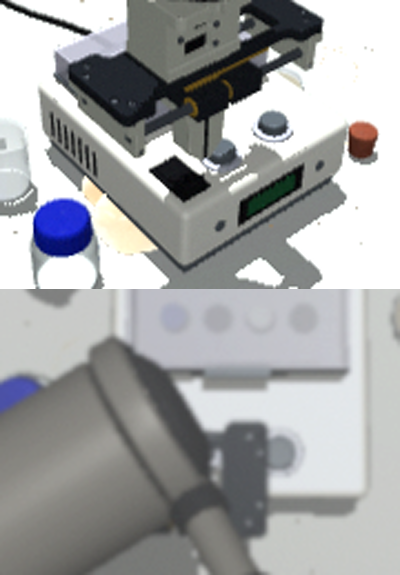

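The scene shows the shut fingers hovering over the rocker area (crop (205,145)), with nothing disturbed. I'll check their projection while the arm settles.

Emit:
step_arm --increments '[{"delta_pos": [0,0,0.5],"dr": [0,0,0],"fingers": 1},{"delta_pos": [0,0,1],"dr": [0,0,0],"fingers": 1},{"delta_pos": [0,0,1.5],"dr": [0,0,0],"fingers": 1},{"delta_pos": [0,0,2],"dr": [0,0,0],"fingers": 1},{"delta_pos": [0,0,2],"dr": [0,0,0],"fingers": 1}]'

```text
time: 3.32
tool_pos: [0.4489, 0.3738, 0.1094]
tool_rot: [3.141, 0.0, -0.001]
contact_force: [-0.5, 0.4, 0.4]
opening: 0.0003
grip_force: 0.0
```

Run:
```python
from h import *
s=robot.observe();P=s["tool_pos"];print(P,s["contact_force"])
a=viewer.read_camera("scene")[:,:,::-1].copy()
print(px("scene",P),px("scene",[.449,.3765,.097]))
a=cv2.resize(cv2.convertScaleAbs(a[190:270,290:400],alpha=1.6),(770,560),interpolation=2)
u=((px("scene",P)-[290,190]+.5)*7).astype(int);cv2.circle(a,tuple(int(x) for x in u),4,(0,0,255),-1)
cv2.imwrite("pics/f.png",a)
```

```text
[0.44889387 0.37378567 0.10943047] [-0.46731044  0.39673095  0.36568021]
[337.27700903 245.015403  ] [335.91198283 250.58972864]
```

View pics/f.png

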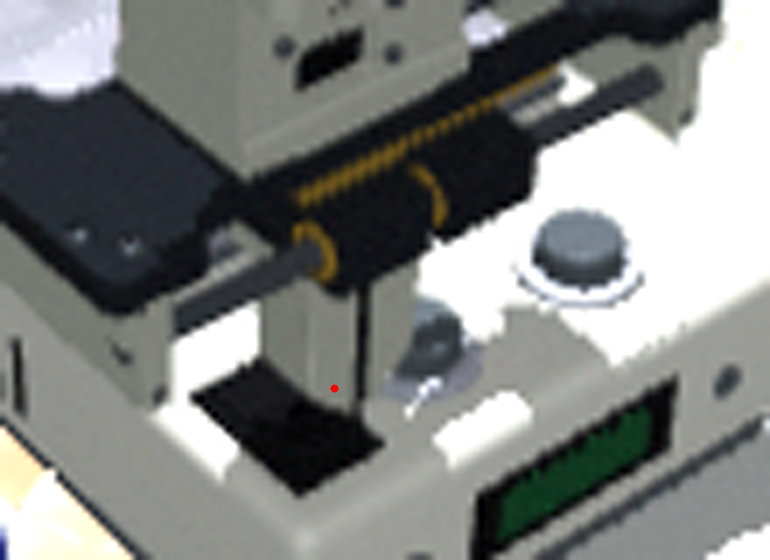

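The image shows the fingertips just over the rocker's near half, with the left button free beside them. Pressing now.

Emit:
step_arm --increments '[{"delta_pos": [0,-0.2,0.6],"dr": [0,0,0],"fingers": 1},{"delta_pos": [0,-0.2,1.1],"dr": [0,0,0],"fingers": 1},{"delta_pos": [0,-0.2,1.4],"dr": [0,0,0],"fingers": 1},{"delta_pos": [0,-0.2,1.7],"dr": [0,0,0],"fingers": 1},{"delta_pos": [0,-0.2,1.9],"dr": [0,0,0],"fingers": 1}]'

```text
time: 4.0
tool_pos: [0.449, 0.3759, 0.0905]
tool_rot: [3.141, 0.0, -0.001]
contact_force: [-2.0, -0.1, 2.4]
opening: 0.0005
grip_force: 1.1
```

Emit:
step_arm --increments '[{"delta_pos": [0,0,0.05],"dr": [0,0,0],"fingers": 1},{"delta_pos": [0,0,0.1],"dr": [0,0,0],"fingers": 1},{"delta_pos": [0,0,0.15],"dr": [0,0,0],"fingers": 1},{"delta_pos": [0,0,0.2],"dr": [0,0,0],"fingers": 1},{"delta_pos": [0,0,0.2],"dr": [0,0,0],"fingers": 1}]'

```text
time: 4.62
tool_pos: [0.449, 0.376, 0.0903]
tool_rot: [-3.141, -0.001, -0.001]
contact_force: [-4.7, -2.2, 12.6]
opening: 0.0005
grip_force: 6.4
```

Firm stop at 12.6 N and z = 90.3 mm, so the rocker is level (off). Lifting and going over the buttons.

Emit:
step_arm --increments '[{"delta_pos": [0,0,-2],"dr": [0,0,0],"fingers": 1},{"delta_pos": [0,0,-4],"dr": [0,0,0],"fingers": 0.065},{"delta_pos": [0.6,4,-4],"dr": [0,0,0],"fingers": 0.065},{"delta_pos": [1.3,7.6,-3.2],"dr": [0,0,0],"fingers": 0.065},{"delta_pos": [1.3,7.6,-2.2],"dr": [0,0,0],"fingers": 0.065}]'

```text
time: 5.25
tool_pos: [0.4628, 0.298, 0.1107]
tool_rot: [3.141, -0.001, -0.004]
contact_force: [0.1, 1.5, 0.2]
opening: 0.0355
grip_force: 0.0
```

Run:
```python
from h import *
s=robot.observe();P=s["tool_pos"];print(P,s["contact_force"],s["opening"])
a=viewer.read_camera("scene")[:,:,::-1].copy()
a=cv2.resize(cv2.convertScaleAbs(a[180:265,290:410],alpha=1.3),(780,552),interpolation=2)
for dy in (.031,-.031):
  for dz in (P[2],.0985):
    u=((px("scene",[P[0],P[1]+dy,dz])-[290,180]+.5)*6.5).astype(int);cv2.circle(a,tuple(int(x) for x in u),3,(0,0,255) if dz==P[2] else (0,255,0),-1)
cv2.imwrite("pics/g.png",a)
```

```text
[0.46281446 0.29803517 0.11066441] [0.1396464  1.50315943 0.19880301] 0.035521264956681085
```

View pics/g.png

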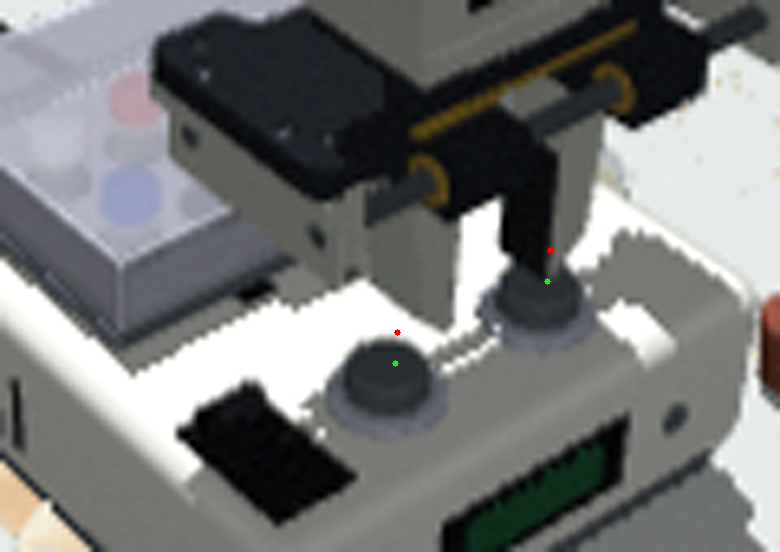

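The scene shows both caps under the gripper: left (388,362), right (540,290), with the target dots within about 2 mm. The fingers are still opening, so I'll let them settle and look closer.

Emit:
step_arm --increments '[{"delta_pos": [0,0,0.2],"dr": [0,0,0],"fingers": 0.065},{"delta_pos": [0,0,0.4],"dr": [0,0,0],"fingers": 0.065},{"delta_pos": [0,0,0.6],"dr": [0,0,0],"fingers": 0.065},{"delta_pos": [0,0,0.6],"dr": [0,0,0],"fingers": 0.065},{"delta_pos": [0,0,0.6],"dr": [0,0,0],"fingers": 0.065}]'

```text
time: 5.92
tool_pos: [0.462, 0.3001, 0.1048]
tool_rot: [-3.142, -0.0, -0.001]
contact_force: [1.3, 0.3, 0.3]
opening: 0.0429
grip_force: 0.0
```

Run:
```python
from h import *
s=robot.observe();P=s["tool_pos"];print(P,s["contact_force"],s["opening"])
a=viewer.read_camera("scene")[:,:,::-1].copy()
a=cv2.resize(cv2.convertScaleAbs(a[195:255,320:400],alpha=.9),(800,600),interpolation=2)
g=s["opening"]/2
for sg in (1,-1):
  for c,t in (((0,0,255),g),((255,0,255),g+.019)):
    for dx in (-.0095,.0095):
      u=((px("scene",[P[0]+dx,P[1]+sg*t,P[2]])-[320,195]+.5)*10).astype(int);cv2.circle(a,tuple(int(x) for x in u),3,c,-1)
cv2.imwrite("pics/i.png",a)
```

```text
[0.46198462 0.30008109 0.10476683] [1.32341078 0.28438329 0.33729148] 0.042899120931797846
```

View pics/i.png

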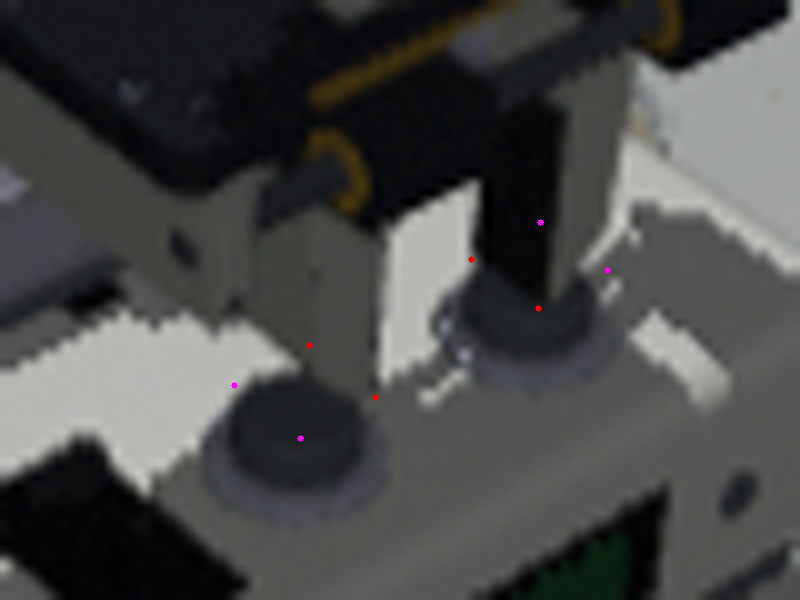

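The finger's inner edges match the projected red points. The fingers taper to thin tips near their inner faces, so an opening of about 57 mm puts the tips on the cap centres. I'll open and press.

Emit:
step_arm --increments '[{"delta_pos": [0,0,0],"dr": [0,0,0],"fingers": -0.24},{"delta_pos": [0,0,0],"dr": [0,0,0],"fingers": -0.24},{"delta_pos": [0,0,0],"dr": [0,0,0],"fingers": -0.24},{"delta_pos": [0,0,0.3],"dr": [0,0,0],"fingers": -0.24},{"delta_pos": [0,0,0.5],"dr": [0,0,0],"fingers": -0.24}]'

```text
time: 6.6
tool_pos: [0.4619, 0.2999, 0.0994]
tool_rot: [3.141, 0.0, -0.001]
contact_force: [0.3, 0.0, -0.2]
opening: 0.0567
grip_force: 0.0
```

Run:
```python
from h import *
s=robot.observe();P=s["tool_pos"];print(P,s["contact_force"],s["opening"])
a=viewer.read_camera("scene")[:,:,::-1].copy()
a=cv2.resize(cv2.convertScaleAbs(a[195:255,320:400],alpha=1.1),(800,600),interpolation=2)
cv2.imwrite("pics/j.png",a)
```

```text
[0.4618695  0.2998665  0.09939444] [ 0.26702454  0.04132892 -0.20386629] 0.05668577463841375
```

View pics/j.png

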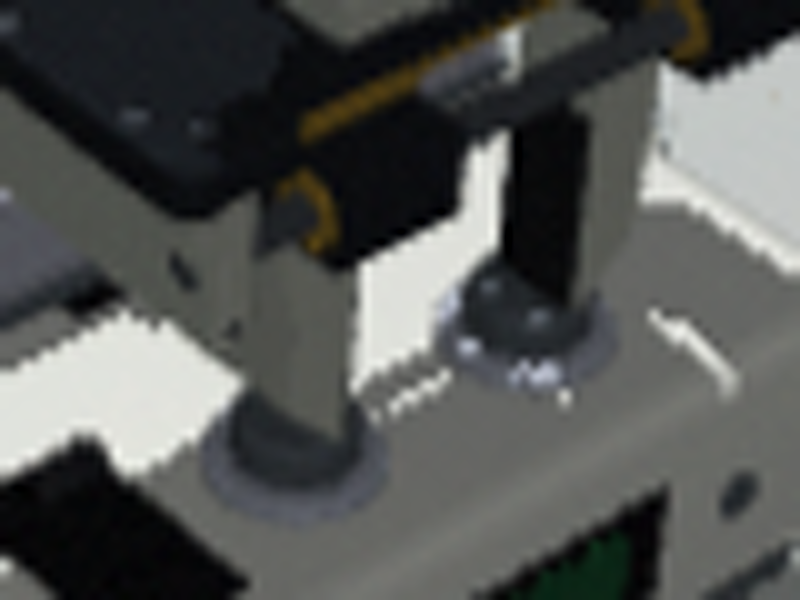

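Both tips now rest just over their caps (left tip ~(300,420), right ~(545,290)). Pressing down.

Emit:
step_arm --increments '[{"delta_pos": [0,0,0.4],"dr": [0,0,0],"fingers": -0.24},{"delta_pos": [0,0,0.8],"dr": [0,0,0],"fingers": -0.24},{"delta_pos": [0,0,1],"dr": [0,0,0],"fingers": -0.24},{"delta_pos": [0,0,1.1],"dr": [0,0,0],"fingers": -0.24},{"delta_pos": [0,0,1.1],"dr": [0,0,0],"fingers": -0.24}]'

```text
time: 7.28
tool_pos: [0.4621, 0.3, 0.0911]
tool_rot: [-3.141, -0.002, -0.001]
contact_force: [-7.5, -4.0, 21.8]
opening: 0.0566
grip_force: 11.0
```

Emit:
step_arm --increments '[{"delta_pos": [0,0,0],"dr": [0,0,0],"fingers": -0.24},{"delta_pos": [0,0,0],"dr": [0,0,0],"fingers": -0.24},{"delta_pos": [0,0,0],"dr": [0,0,0],"fingers": -0.24},{"delta_pos": [0,0,0],"dr": [0,0,0],"fingers": -0.24},{"delta_pos": [0,0,0],"dr": [0,0,0],"fingers": -0.24}]'

```text
time: 7.9
tool_pos: [0.4621, 0.3, 0.0911]
tool_rot: [-3.141, -0.002, -0.001]
contact_force: [-8.1, -4.7, 21.4]
opening: 0.0569
grip_force: 11.0
```

Emit:
step_arm --increments '[{"delta_pos": [0,0,0],"dr": [0,0,0],"fingers": -0.24},{"delta_pos": [0,0,0],"dr": [0,0,0],"fingers": -0.24},{"delta_pos": [0,0,0],"dr": [0,0,0],"fingers": -0.24},{"delta_pos": [0,0,0],"dr": [0,0,0],"fingers": -0.24},{"delta_pos": [0,0,0],"dr": [0,0,0],"fingers": -0.24}]'

```text
time: 8.52
tool_pos: [0.4621, 0.2999, 0.0911]
tool_rot: [-3.141, -0.002, -0.001]
contact_force: [-7.0, -4.2, 22.0]
opening: 0.0569
grip_force: 11.0
```

Emit:
step_arm --increments '[{"delta_pos": [0,0,0],"dr": [0,0,0],"fingers": -0.24},{"delta_pos": [0,0,0],"dr": [0,0,0],"fingers": -0.24},{"delta_pos": [0,0,0],"dr": [0,0,0],"fingers": -0.24},{"delta_pos": [0,0,0],"dr": [0,0,0],"fingers": -0.24},{"delta_pos": [0,0,0],"dr": [0,0,0],"fingers": -0.24}]'

```text
time: 9.15
tool_pos: [0.4621, 0.3, 0.0911]
tool_rot: [-3.141, -0.002, -0.001]
contact_force: [-6.5, -3.4, 21.9]
opening: 0.0569
grip_force: 11.0
```

Emit:
step_arm --increments '[{"delta_pos": [0,0,0],"dr": [0,0,0],"fingers": -0.24},{"delta_pos": [0,0,0],"dr": [0,0,0],"fingers": -0.24},{"delta_pos": [0,0,0],"dr": [0,0,0],"fingers": -0.24},{"delta_pos": [0,0,0],"dr": [0,0,0],"fingers": -0.24},{"delta_pos": [0,0,0],"dr": [0,0,0],"fingers": -0.24}]'

```text
time: 9.78
tool_pos: [0.462, 0.2999, 0.091]
tool_rot: [-3.141, -0.001, -0.001]
contact_force: [-6.6, -4.2, 22.7]
opening: 0.0571
grip_force: 11.0
```

Emit:
step_arm --increments '[{"delta_pos": [0,0,0],"dr": [0,0,0],"fingers": -0.24},{"delta_pos": [0,0,0],"dr": [0,0,0],"fingers": -0.24},{"delta_pos": [0,0,0],"dr": [0,0,0],"fingers": -0.24},{"delta_pos": [0,0,0],"dr": [0,0,0],"fingers": -0.24},{"delta_pos": [0,0,0],"dr": [0,0,0],"fingers": -0.24}]'

```text
time: 10.4
tool_pos: [0.4621, 0.3, 0.0911]
tool_rot: [-3.141, -0.002, -0.001]
contact_force: [-7.5, -4.3, 22.0]
opening: 0.057
grip_force: 11.0
```

Emit:
step_arm --increments '[{"delta_pos": [0,0,0],"dr": [0,0,0],"fingers": -0.24},{"delta_pos": [0,0,0],"dr": [0,0,0],"fingers": -0.24},{"delta_pos": [0,0,0],"dr": [0,0,0],"fingers": -0.24},{"delta_pos": [0,0,0],"dr": [0,0,0],"fingers": -0.24},{"delta_pos": [0,0,0],"dr": [0,0,0],"fingers": -0.24}]'

```text
time: 11.02
tool_pos: [0.4621, 0.3, 0.0911]
tool_rot: [-3.141, -0.002, -0.001]
contact_force: [-7.2, -3.1, 22.4]
opening: 0.0569
grip_force: 11.0
```

Emit:
step_arm --increments '[{"delta_pos": [0,0,0],"dr": [0,0,0],"fingers": -0.24},{"delta_pos": [0,0,0],"dr": [0,0,0],"fingers": -0.24},{"delta_pos": [0,0,0],"dr": [0,0,0],"fingers": -0.24},{"delta_pos": [0,0,0],"dr": [0,0,0],"fingers": -0.24},{"delta_pos": [0,0,0],"dr": [0,0,0],"fingers": -0.24}]'

```text
time: 11.65
tool_pos: [0.4621, 0.2999, 0.091]
tool_rot: [-3.141, -0.002, -0.001]
contact_force: [-6.2, -3.3, 21.3]
opening: 0.057
grip_force: 11.0
```

Run:
```python
from h import *
a=viewer.read_camera("scene")[:,:,::-1][110:310,220:440];b=viewer.read_camera("top")[:,:,::-1][130:290,200:376]
a=cv2.resize(cv2.convertScaleAbs(a,alpha=1.3),(440,400),interpolation=2);b=cv2.resize(b,(350,318))
cv2.imwrite("pics/k.png",cv2.hconcat([a,cv2.copyMakeBorder(b,0,82,0,0,0)]))
```

```text
(no output)
```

View pics/k.png

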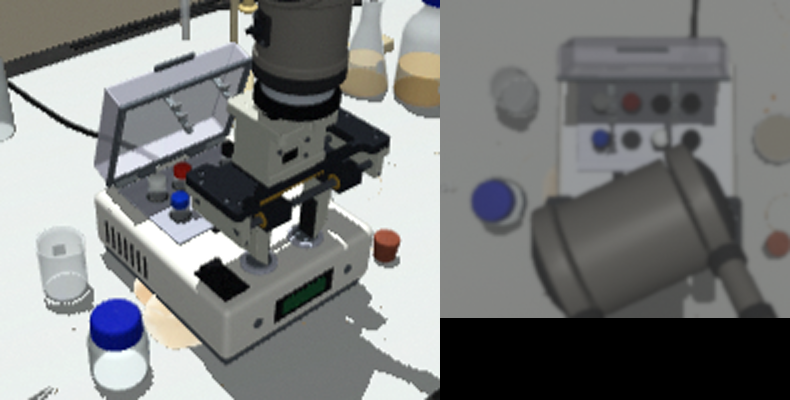

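The cover stands steeply open behind the gripper (scene crop (95–250, 40–185)) and everything round the heater is in place. I'll hold a little longer and check by image difference that it has stopped.

Emit:
step_arm --increments '[{"delta_pos": [0,0,0],"dr": [0,0,0],"fingers": -0.24},{"delta_pos": [0,0,0],"dr": [0,0,0],"fingers": -0.24},{"delta_pos": [0,0,0],"dr": [0,0,0],"fingers": -0.24},{"delta_pos": [0,0,0],"dr": [0,0,0],"fingers": -0.24},{"delta_pos": [0,0,0],"dr": [0,0,0],"fingers": -0.24}]'

```text
time: 12.38
tool_pos: [0.4621, 0.2999, 0.0911]
tool_rot: [-3.141, -0.002, -0.001]
contact_force: [-7.3, -4.0, 22.5]
opening: 0.0571
grip_force: 11.0
```

Run:
```python
from h import *
im=viewer.read_camera("scene")[:,:,::-1]
a=cv2.resize(cv2.convertScaleAbs(im[110:310,220:440],alpha=1.3),(440,400),interpolation=2)
k=cv2.imread("pics/k.png")[:,:440]
d=cv2.absdiff(a,k)[30:190,85:225].max(2); print((d>25).sum(),d.mean())
cv2.imwrite("pics/k2.png",im)
```

```text
0 1.5847321428571428
```

The cover is at rest at its stop. Releasing straight up, then away from the heater.

Emit:
step_arm --increments '[{"delta_pos": [0,0,-1.5],"dr": [0,0,0],"fingers": -0.24},{"delta_pos": [0,0,-4],"dr": [0,0,0],"fingers": -0.24},{"delta_pos": [0,0,-8],"dr": [0,0,0],"fingers": -0.24},{"delta_pos": [-2,3,-12],"dr": [0,0,0],"fingers": -0.24},{"delta_pos": [-4,7,-16],"dr": [0,0,0],"fingers": -0.24}]'

```text
time: 13.05
tool_pos: [0.4214, 0.2296, 0.2494]
tool_rot: [3.141, 0.0, 0.0]
contact_force: [0.2, -0.9, 0.1]
opening: 0.0566
grip_force: 0.0
```

Emit:
step_arm --increments '[{"delta_pos": [-1,5,-2],"dr": [0,0,0],"fingers": -0.24},{"delta_pos": [-2,10,-4],"dr": [0,0,0],"fingers": -0.24},{"delta_pos": [-3,15,-6],"dr": [0,0,0],"fingers": -0.24},{"delta_pos": [-3,18,-7],"dr": [0,0,0],"fingers": -0.24},{"delta_pos": [-3,18,-7],"dr": [0,0,0],"fingers": -0.24}]'

```text
time: 13.68
tool_pos: [0.3921, 0.0486, 0.3194]
tool_rot: [3.141, -0.002, -0.004]
contact_force: [0.3, 0.4, 0.4]
opening: 0.0572
grip_force: 0.0
```

Run:
```python
from h import *
im=viewer.read_camera("scene")[:,:,::-1]; k=cv2.imread("pics/k2.png"); o=cv2.imread("pics/scene0.png")
d=lambda p,q,r0,r1,c0,c1:(int((cv2.absdiff(p,q)[r0:r1,c0:c1].max(2)>30).sum()))
print("cover moved px",d(im,k,128,200,265,330),"bottles",d(im,o,222,310,230,298),"stopper",d(im,o,222,245,404,424))
t=viewer.read_camera("top")[:,:,::-1];to=cv2.imread("pics/top0.png")
print("top beaker/bottle",d(t,to,160,250,210,255),"dish/stopper",d(t,to,180,265,355,390),"caps",d(t,to,238,256,280,328))
s=robot.observe();print(s["time"],s["tool_pos"],s["contact_force"],abs(s["qvel"]).max())
```

```text
cover moved px 42 bottles 14 stopper 0
top beaker/bottle 0 dish/stopper 0 caps 0
13.775 [0.39170422 0.05026413 0.31833469] [-0.23856207  0.58984784  0.32069141] 0.023029306829931522
```

```bash
python3 -c "
from cell import robot; print(robot.hand_in())"
```

```text
the job is handed in; nothing more can be done
None
```

The job is handed in at about 13.8 s: I pressed the rocker to its off stop, then held both buttons down until the cover stopped swinging up. The arm is clear, and image comparison shows the things round the heater unmoved.

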